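# Switch on and zero the bench scale

### The job

The bench scale is off and an empty bowl stands on it. With the fingertips, gently press down the raised end of its rocker switch until it tips over and stays (on); then press the round key fully down, keep it down for two seconds so that the scale zeroes, let it spring back and withdraw. Leave the square key and the narrow bar key alone, and do not shift the bowl or the nozzle, cup and spatula lying about.

Things in the scene. Friction and masses are not known exactly. Their poses are not given: they have to be found in the camera images.
- scale: Grey bench scale, fixed. Origin on the worktop (z = 0) under the middle of its control row; x points from there to the weighing plate (away from the robot), y along the row. Panel top level, 50 mm up, x -50 to 50, y -135 to 135 mm. Four grey controls at x = 0, y = -87, -29, 29, 87 mm in any order: rocker, round, square, bar. Steel weighing plate 200 x 240 mm centred at x = 160 mm, top 54 mm up.
- rocker_seat: Foot of the rocker switch on the panel: origin under its pivot, 50 mm above the worktop, axes parallel to the scale's. The rocker is 60 mm long (along x), 26 mm wide: two flat 30 mm facets meeting in a valley at the pivot, 60 mm above the worktop. Off: front facet (-x, towards the robot) raised 0.4 rad, its edge 72 mm up, rear one level. On: front facet level, 60 mm up, rear one raised.
- rocker_press (a point): Spot to press on the rocker: on its front facet, 22 mm from the pivot, mid-width; it moves with the rocker. Off: 20 mm in front of the pivot (-x of the scale), 69 mm above the worktop. On: 22 mm in front, 60 mm above the worktop.
- rocker (a joint): Angle of the rocker switch: 0 = off (front end raised), 0.4 rad = on (front end fully down). About 2 to 3 N on the spot tips it; it has no spring and stays where it is left.
- round_key_top (a point): Centre of the top of the round key (zero): 28 mm across, grey; top 11 mm above the panel (61 mm above the worktop) when up. Its frame is parallel to the scale's.
- round_key (a joint): How far the round key is pressed, in m: 0 = up, 0.007 = fully down. Spring key: begins to give at 1.2 N, fully down at 4 N, springs back when released.
- square_key_top (a point): Centre of the top of the square key, 25 x 25 mm, same height, travel and spring as the round key; to be left alone. Its frame is parallel to the scale's.
- square_key (a joint): How far the square key is pressed, in m: 0 = up, 0.007 = fully down.
- bar_key_top (a point): Centre of the top of the narrow bar key, 44 mm (along the scale's x) x 15 mm, same height, travel and spring; to be left alone. Its frame is parallel to the scale's.
- bar_key (a joint): How far the bar key is pressed, in m: 0 = up, 0.007 = fully down.
- bowl: Open steel bowl, 170 mm across the rim, 60 mm high, standing loose on the weighing plate, its top 114 mm above the worktop; origin at the centre of its underside. Not to be moved.
- nozzle: Small steel piping nozzle, a cone 36 mm across and 50 mm high, loose on the worktop in front of the scale; origin at the centre of its underside. Not to be moved.
- cup: Aluminium cup, 64 mm across, 75 mm high, loose on the worktop to the right of the scale; origin at the centre of its underside. Not to be moved.
- spatula: Spatula 250 mm long, lying loose on the worktop to the left of the scale; origin under its middle, x along it. Not to be moved.

How it is judged (in metres and radians):
On the way, in this order (a step that is already met when the one before it is completed fails the run):
1. the rocker switch is tipped on (value of joint rocker above 0.33 rad), for 0.2 s.
2. the round key is held down by the fingers (value of joint round_key above 0.0045 m and value of joint rocker above 0.33 rad and contact force between the fingers and round_key above 0.5 N), for 1.5 s.
At the end, for the whole second after the job is handed in: The rocker is on (over 0.33 of 0.4 rad), after that the round key was held down at least 4.5 mm for 1.5 s; now all three keys are up (within 1.5 mm), and bowl, nozzle, cup and spatula are at rest within 15 mm of where they stood (value of joint rocker above 0.33 rad and value of joint each of round_key, square_key, bar_key below 0.0015 m and not (distance of bowl from where it was at the start of the episode above 0.015 m) and not (distance of nozzle from where it was at the start of the episode above 0.015 m) and not (distance of cup from where it was at the start of the episode above 0.015 m) and not (distance of spatula from where it was at the start of the episode above 0.015 m) and linear speed of each of bowl, nozzle, cup, spatula below 0.02 m/s); the robot touches nothing.
It fails at once if the square or the bar key is pressed (over 2 mm) (value of joint any of square_key, bar_key above 0.002 m).
It fails at once if the round key is pressed (over 3 mm) while the rocker is still off (value of joint round_key above 0.003 m and value of joint rocker below 0.3 rad).
It fails at once if the bowl, nozzle, cup or spatula is shifted or lifted more than 15 mm (distance of any of bowl, nozzle, cup, spatula from where it was at the start of the episode above 0.015 m).
It fails at once if the scale or its controls are pressed harder than 40 N (contact force between any of the arm, the fingers and scale above 40 N or contact force between any of the arm, the fingers and round_key above 40 N or contact force between the fingers and rocker above 40 N).
It also fails if it takes over 42 s, if anything falls off the work surface, if the arm or the gripper's body presses on something with over 40 N, if the wrist force passes 120 N, or if a joint passes its speed limit or range.

### The arm

A 6-joint arm with a two-finger parallel gripper is mounted at the origin on the work surface. World frame = base frame: x ahead of the robot, y to its left, z up, the work surface at z = 0. Lengths are in mm, angles in rad, forces in N, time in s.
With the tool pointing down it reaches from about 225 to 875 mm from the base axis. Payload 3.4 kg.
Tool frame: the origin (TCP) lies midway between the tips of the shut fingers; the grasp point (between the pads) lies 19 mm behind it; z points along the fingers, x is the direction in which the jaws open and shut, and the axes are right-handed (so a half turn about z gives the same grasp; the last joint's range is limited). The gripper opens to 85 mm and grips with 20 to 120 N. Pads are 22 mm wide; open, the fingers measure 114 mm over their backs; the gripper's body (76 mm by 85 mm) begins 54 mm behind the grasp point. The pads swing forward as they close: fully open they stand 13 mm farther back than shut.
Start: joints at [1.079, 0.276, 1.505, -0, 1.361, -0.121], TCP at [208.376, 535.95, 231.328] pointing down, gripper open.
Joint ranges: [-2.89, 2.89], [-0.75, 2.08], [0.22, 2.7], [-1.18, 4.32], [0.11, 2.71], [-2.7, 2.7]. Speed limits (rad/s): [2.57, 2.57, 3.14, 3.14, 3.14, 3.14].

### API

Orientations are given as a rotation vector (axis times angle).
In Python, from plant import ctrl gives the robot as it stands.
- The arm moves only by the tool apply_moves, never from a script. Its argument "increments" is a list of rows, each an object of numbers: "tx", "ty", "tz": the shift along the world's x, y, z in m; "yaw": the turn about the world's z in degrees; "gripper": the closure, from 0 (fully open) to 1 (shut). In form: [{"tx": .., "ty": .., "tz": .., "yaw": .., "gripper": ..}, ...]. A call has 1 to 5 rows; each row is the pose to reach, as a shift and turn from the pose commanded when the call began; what a row does not reach only later rows make up. A row lasts 1/12 s, in which the tool goes at most 41.7 mm and 7.16 degrees, less where a joint would pass 70% of its speed; a pose out of reach is approached as far as the arm can. A call with a gripper value outside its range is refused whole. The fingers move at their own pace and stop on an object; "squeeze" is the grip in N (left out, the last holds). Time passes only in rows, so rows that repeat a pose let the fingers close. It gives the time, the measured TCP pose, the force and the opening at its end, in the units of the state.
- ctrl.read_state(): the state, without advancing time (a new reading comes with each control period).
- ctrl.snapshot(name): name is "scene" or "top"; returns a dict with "img" (384x512x3 uint8, blue, green, red), "mtx" (3x3 intrinsics, pixels), "T" (4x4, takes a point from camera to world coordinates). Camera axes: x right, y up, looking along -z (the intrinsics and any distortion apply to the point x, -y, -z); pixel columns grow to the right and rows downward; lengths in mm; the calibration is good to about 2 mm. A picture is of the moment at which its call begins. There is no depth.
- ctrl.close_job(): hands the job in, once; it reports no verdict.
The state is a dict: "t": time; "joints": joint angles; "joint_velocities": joint speeds; "joint_torque": joint torques, N m; "position": TCP position; "orientation": TCP orientation; "contact_force": force on the tool from outside, world axes, zero at the start; "torque": the same for the moment, N m; "gripper_width": finger opening in mm.
Only numpy, scipy, OpenCV 4.12 (cv2) and the standard library are available. Lean on these libraries where they do the work, as an engineer would, in place of code of your own. Each camera call takes 0.05 s, during which the arm holds its last target.

## Working session

There is one attempt and no reset: what is moved stays moved. The work goes in short steps, Python scripts to look and compute and a tool call to move; the robot and the scene stay as the last step left them, time stands still between calls to the robot, and variables do not carry over. Pictures are saved under pics/ and viewed, and the job is handed in when it is done.

Besides the shell and the picture viewer there is one more tool, called after "Emit:" as a command line: name --argument value ..., lists and objects as JSON in quotes. apply_moves: Moves the arm, as the interface text tells. Its arguments: {"type":"object","properties":{"increments":{"type":"array","items":{"type":"object","properties":{"tx":{"type":"number"},"ty":{"type":"number"},"tz":{"type":"number"},"yaw":{"type":"number"},"gripper":{"type":"number"}}}},"squeeze":{"type":"number"}},"required":["increments"]}

```bash
mkdir -p pics; python3 - <<'E'
from plant import ctrl
import cv2,pickle
d={}
for n in("scene","top"):
    s=ctrl.snapshot(n);d[n]=s
    cv2.imwrite(f"pics/{n}0.png",s["img"]);print(n,s["mtx"],s["T"],[k for k in s])
pickle.dump(d,open("s0.pkl","wb"))
print(ctrl.read_state())
E
```

```text
scene [[358.50579601   0.         256.84876145]
 [  0.         358.50579601 197.84020127]
 [  0.           0.           1.        ]] [[ 7.75351163e-01 -3.88814815e-01  4.97648082e-01  9.90116696e+02]
 [ 6.31282610e-01  4.99243464e-01 -5.93496613e-01 -4.53941258e+02]
 [-1.76872769e-02  7.74324869e-01  6.32541032e-01  5.96470573e+02]
 [ 0.00000000e+00  0.00000000e+00  0.00000000e+00  1.00000000e+00]] ['img', 'mtx', 'T']
top [[365.61302986   0.         260.13741906]
 [  0.         365.61302986 194.866329  ]
 [  0.           0.           1.        ]] [[ 6.72454889e-04  9.85482535e-01 -1.69775502e-01  4.41844893e+02]
 [-9.99474595e-01  6.16391389e-03  3.18204208e-02  5.82989753e+01]
 [ 3.24049505e-02  1.69664903e-01  9.84968903e-01  8.59300290e+02]
 [ 0.00000000e+00  0.00000000e+00  0.00000000e+00  1.00000000e+00]] ['img', 'mtx', 'T']
{'t': 0.1, 'joints': array([ 1.07899857e+00,  2.76548726e-01,  1.50595968e+00, -7.79116102e-06,
        1.36073671e+00, -1.21016237e-01]), 'joint_velocities': array([-0.00038123, -0.00383175, -0.00493489,  0.00010871,  0.00122012,
        0.00048625]), 'joint_torque': array([ 1.24466776e-03, -4.17699945e+01, -2.46404600e+01,  1.89535172e-04,
        5.82377339e-03,  5.78336824e-06]), 'position': array([208.14602197, 535.51210537, 230.53522151]), 'orientation': array([ 2.59221889e+00,  1.77346363e+00, -2.29748439e-03]), 'contact_force': array([-0.56532107, -0.99924169,  0.70885106]), 'torque': array([-0.02007514, -0.03993543, -0.01205134]), 'gripper_width': 85.27424370753499}
```

View pics/scene0.png

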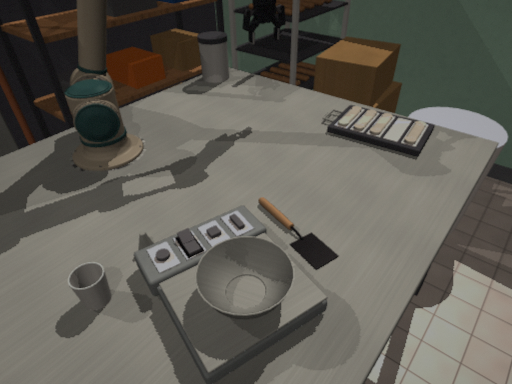

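View pics/top0.png

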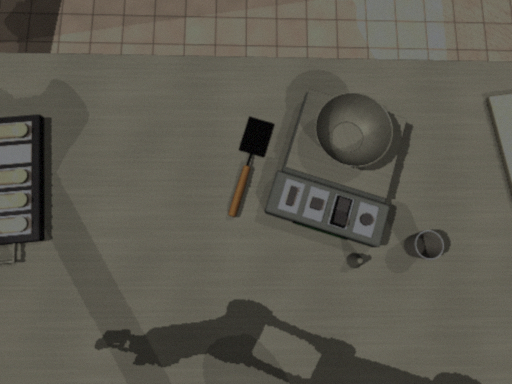

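The top view shows the control row from left to right as bar (292,196), square (316,203), rocker (341,211) and round key (366,219). The nozzle is at (357,260) and the cup at (429,244). I'll enlarge it.

```bash
python3 - <<'E'
import cv2,pickle
d=pickle.load(open("s0.pkl","rb"))
c=d["top"]["img"][160:280,255:405];c=cv2.convertScaleAbs(c,alpha=1.8,beta=10)
cv2.imwrite("pics/topc.png",cv2.resize(c,None,fx=5,fy=5,interpolation=cv2.INTER_CUBIC))
c=d["scene"]["img"][195:290,125:275];c=cv2.convertScaleAbs(c,alpha=1.5,beta=10)
cv2.imwrite("pics/scenec.png",cv2.resize(c,None,fx=5,fy=5,interpolation=cv2.INTER_CUBIC))
E
```

```text
(no output)
```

View pics/topc.png

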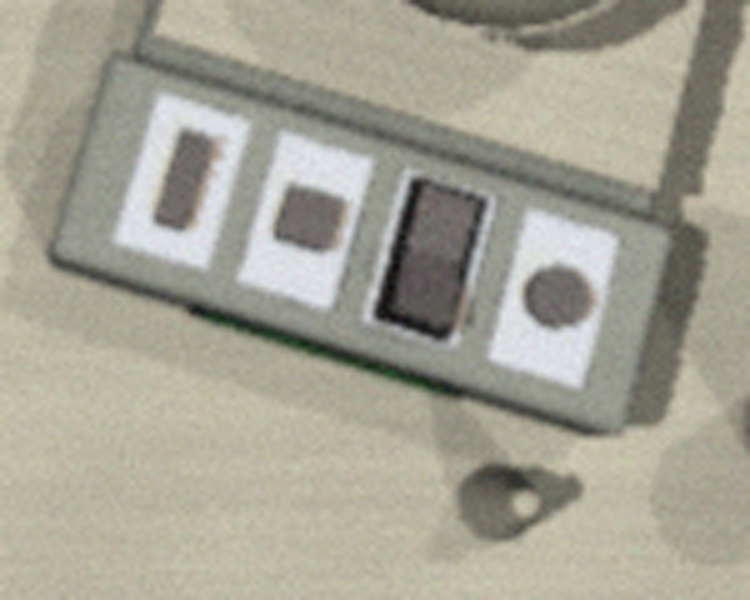

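View pics/scenec.png

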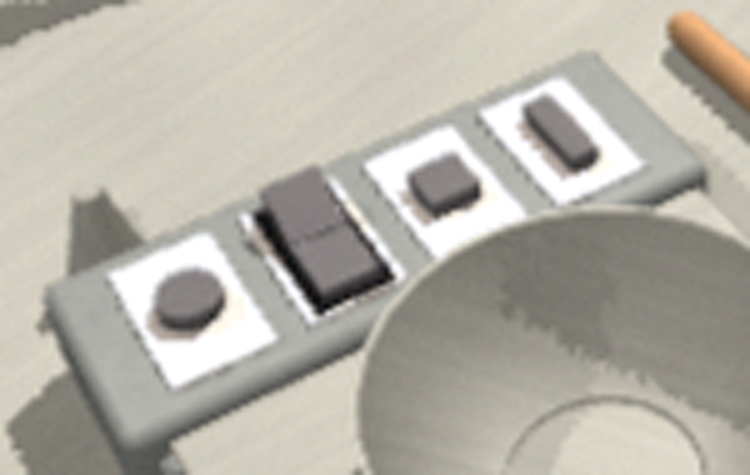

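```bash
cat > h.py <<'E'
import numpy as np,pickle
d=pickle.load(open("s0.pkl","rb"))
def ray(n,p,z):
    s=d[n];K=s["mtx"];T=s["T"]
    v=np.linalg.inv(K)@[p[0],p[1],1]; v=T[:3,:3]@(v*[1,-1,-1]);o=T[:3,3]
    return (o+v*(z-o[2])/v[2])[:2]
E
python3 - <<'E'
from h import *
off={"top":(255,160),"scene":(125,195)}
pts={"top":{87:(187,180,61),29:(310,217,61),-29:(433,258,60),-87:(556,296,61)},
"scene":{87:(560,132,61),29:(445,183,61),-29:(325,234,60),-87:(190,298,61)}}
for n in pts:
    X=[];Y=[]
    for y,(u,v,z) in pts[n].items():
        p=ray(n,((u+.5)/5-.5+off[n][0],(v+.5)/5-.5+off[n][1]),z);print(n,y,p.round(1));X.append(p);Y.append(y)
    X=np.array(X);Y=np.array(Y);b=np.polyfit(Y,X,1);print(b[1],np.degrees(np.arctan2(-b[0][0],b[0][1])),np.hypot(*b[0]),(X-np.outer(Y,b[0])-b[1]).round(1).tolist())
print("nozzle", ray("top",(355,261),0), "cup rim",ray("top",(430,245),75),"bowl rim",ray("top",(355,130),114))
for n,c in (("top",[(113,57),(52,262),(617,432),(668,228)]),("scene",[(45,305),(130,440),(700,165),(590,60)])):
    print(n,[ray(n,((u+.5)/5-.5+off[n][0],(v+.5)/5-.5+off[n][1]),48).round(0).tolist() for u,v in c])
E
```

```text
top 87 [578.2 -38.3]
top 29 [561.9 -92.9]
top -29 [ 544.  -147.5]
top -87 [ 527.2 -201.5]
[ 552.82011485 -120.04707701] -17.46411816678313 0.9832200540482978 [[-0.3, 0.1], [0.5, -0.0], [-0.3, -0.2], [0.0, 0.2]]
scene 87 [584.5 -41. ]
scene 29 [567. -95.]
scene -29 [ 548.2 -146.6]
scene -87 [ 532.7 -204.6]
[ 558.09855685 -121.79557855] -17.805221282885487 0.9821386373562796 [[0.2, -0.6], [0.2, -0.3], [-1.2, 2.3], [0.7, -1.5]]
nozzle [ 434.75689485 -191.0329299 ] cup rim [ 469.44948678 -334.18987192] bowl rim [ 713.35552877 -170.1059503 ]
top [[637.0, -7.0], [543.0, 21.0], [468.0, -230.0], [560.0, -259.0]]
scene [[478.0, -238.0], [560.0, -259.0], [637.0, -9.0], [553.0, 15.0]]
```

Emit:
apply_moves --increments '[{"tx":0.04,"ty":-0.01,"tz":0,"yaw":3.6,"gripper":1},{"tx":0.04,"ty":-0.05,"tz":0,"yaw":3.6,"gripper":1},{"tx":0.06,"ty":-0.085,"tz":0,"yaw":3.6,"gripper":1},{"tx":0.08,"ty":-0.12,"tz":0,"yaw":3.6,"gripper":1},{"tx":0.095,"ty":-0.155,"tz":0,"yaw":3.6,"gripper":1}]' --squeeze 40

```text
t: 0.52
position: [304.2, 379.3, 230.7]
orientation: [2.535, 1.855, -0.001]
contact_force: [1.6, 0.4, 0.7]
gripper_width: 25.8
```

Emit:
apply_moves --increments '[{"tx":0.015,"ty":-0.035,"gripper":1},{"tx":0.03,"ty":-0.07,"gripper":1},{"tx":0.045,"ty":-0.105,"gripper":1},{"tx":0.06,"ty":-0.14,"gripper":1},{"tx":0.075,"ty":-0.175,"gripper":1}]'

```text
invalid input at $.increments[0]: expected keys tx, ty, tz, yaw, gripper
```

Emit:
apply_moves --increments '[{"tx":0.015,"ty":-0.035,"gripper":1},{"tx":0.03,"ty":-0.07,"gripper":1},{"tx":0.045,"ty":-0.105,"gripper":1},{"tx":0.06,"ty":-0.14,"gripper":1},{"tx":0.075,"ty":-0.175,"gripper":1}]'

```text
invalid input at $.increments[0]: expected keys tx, ty, tz, yaw, gripper
```

Emit:
apply_moves --increments '[{"tx":0.015,"ty":-0.035,"tz":0,"yaw":0,"gripper":1},{"tx":0.03,"ty":-0.07,"tz":0,"yaw":0,"gripper":1},{"tx":0.045,"ty":-0.105,"tz":0,"yaw":0,"gripper":1},{"tx":0.06,"ty":-0.14,"tz":0,"yaw":0,"gripper":1},{"tx":0.075,"ty":-0.175,"tz":0,"yaw":0,"gripper":1}]'

```text
t: 0.93
position: [378.3, 204.1, 231.1]
orientation: [-2.535, -1.855, 0.0]
contact_force: [1.3, 0.7, -0.1]
gripper_width: -0.3
```

Emit:
apply_moves --increments '[{"tx":0.015,"ty":-0.035,"tz":0,"yaw":0,"gripper":1},{"tx":0.03,"ty":-0.07,"tz":0,"yaw":0,"gripper":1},{"tx":0.045,"ty":-0.105,"tz":0,"yaw":0,"gripper":1},{"tx":0.06,"ty":-0.14,"tz":0,"yaw":0,"gripper":1},{"tx":0.075,"ty":-0.175,"tz":0,"yaw":0,"gripper":1}]'

```text
t: 1.35
position: [453.4, 29.1, 231.1]
orientation: [-2.536, -1.854, 0.0]
contact_force: [1.0, 0.1, -0.1]
gripper_width: -0.3
```

Emit:
apply_moves --increments '[{"tx":0.014,"ty":-0.035,"tz":-0.01,"yaw":0,"gripper":1},{"tx":0.028,"ty":-0.07,"tz":-0.03,"yaw":0,"gripper":1},{"tx":0.042,"ty":-0.105,"tz":-0.05,"yaw":0,"gripper":1},{"tx":0.056,"ty":-0.14,"tz":-0.07,"yaw":0,"gripper":1},{"tx":0.072,"ty":-0.172,"tz":-0.09,"yaw":0,"gripper":1}]'

```text
t: 1.77
position: [524.3, -141.1, 141.4]
orientation: [-2.536, -1.853, 0.0]
contact_force: [0.6, 0.2, 1.0]
gripper_width: 0.4
```

```bash
python3 - <<'E'
from plant import ctrl
import cv2,pickle
d={}
for n in("scene","top"):
    s=ctrl.snapshot(n);d[n]=s
st=ctrl.read_state();print(st["position"],st["orientation"],st["contact_force"],st["t"],st["gripper_width"])
pickle.dump(d,open("s1.pkl","wb"))
c=d["top"]["img"][140:290,235:425];c=cv2.convertScaleAbs(c,alpha=1.8,beta=10)
cv2.imwrite("pics/topc1.png",cv2.resize(c,None,fx=4,fy=4,interpolation=cv2.INTER_CUBIC))
c=d["scene"]["img"][145:290,110:290];c=cv2.convertScaleAbs(c,alpha=1.5,beta=10)
cv2.imwrite("pics/scenec1.png",cv2.resize(c,None,fx=4,fy=4,interpolation=cv2.INTER_CUBIC))
E
```

```text
[ 524.9195828  -143.50405726  138.57561169] [-2.53804048 -1.84753545  0.00527021] [ 0.40053778  0.42912911 -0.50680329] 1.8667 0.002013261547594668
```

View pics/topc1.png

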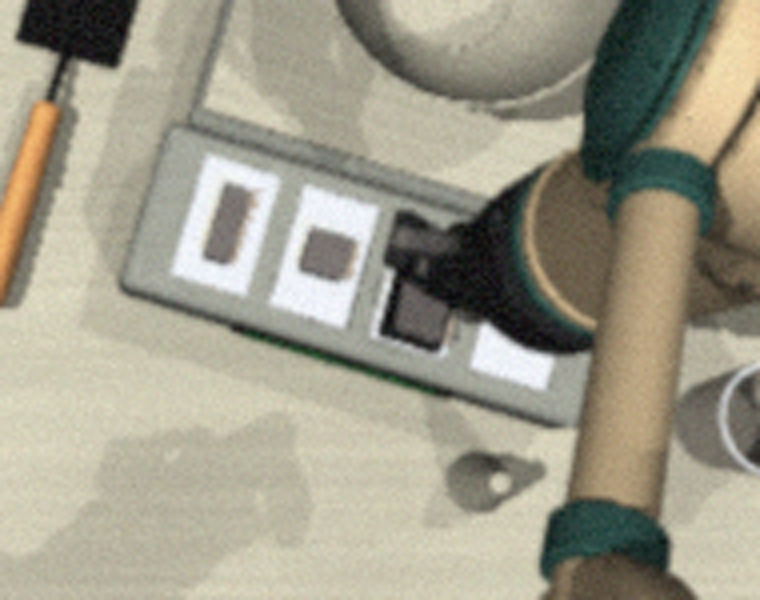

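View pics/scenec1.png

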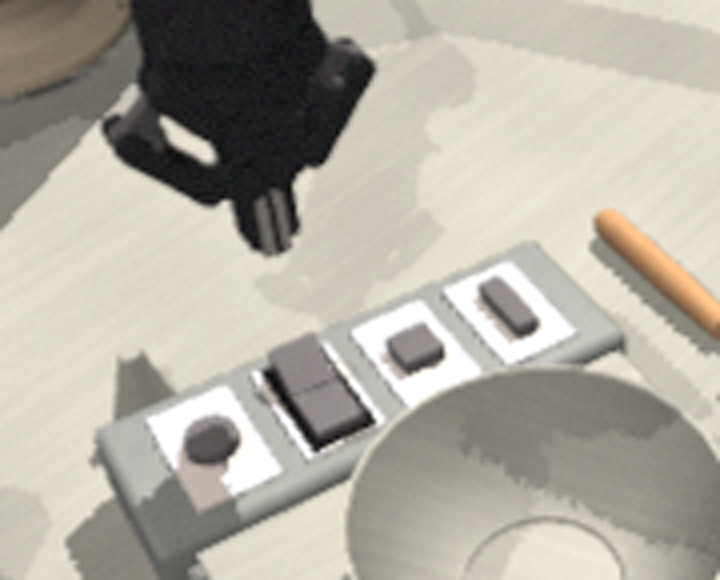

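The scene view shows the shut fingertips at crop (272,248), above and behind the rocker. I'll compare that with the projected TCP.

```bash
python3 - <<'E'
from h import *
def proj(n,P):
    s=d[n];T=s["T"];c=T[:3,:3].T@(np.array(P)-T[:3,3]);q=s["mtx"]@(c*[1,-1,-1]);return q[:2]/q[2]
P=[524.9,-143.5,138.6]
for n,o in(("scene",(110,145)),("top",(235,140))):
    f=lambda P:((proj(n,P)-o+.5)*4-.5).round(1)
    print(n,f(P),f([524.9+10,-143.5,138.6]),f([524.9,-143.5+10,138.6]),f([524.9,-143.5,148.6]))
    print('round/press', f([528.7,-203.9,61]), f([526.2,-142.3,69]))
E
```

```text
scene [270.5 250.8] [284.1 259.1] [285.9 240.4] [267.2 235.3]
round/press [207.9 433.7] [294.9 351.5]
top [459.2 304.4] [458.4 284.5] [439.4 304.3] [464.8 302.1]
round/press [528.9 314. ] [422.2 316.5]
```

Emit:
apply_moves --increments '[{"tx":0.002,"ty":0,"tz":-0.02,"yaw":0,"gripper":1},{"tx":0.002,"ty":0,"tz":-0.04,"yaw":0,"gripper":1},{"tx":0.002,"ty":0,"tz":-0.053,"yaw":0,"gripper":1},{"tx":0.002,"ty":0,"tz":-0.057,"yaw":0,"gripper":1},{"tx":0.002,"ty":0,"tz":-0.057,"yaw":0,"gripper":1}]'

```text
t: 2.28
position: [525.4, -138.3, 84.5]
orientation: [-2.533, -1.853, 0.002]
contact_force: [0.3, -0.3, -0.2]
gripper_width: -0.2
```

```bash
cat > look.py <<'E'
from plant import ctrl
import cv2,pickle,sys
import numpy as np
from h import d as d0
k=sys.argv[1]
d={}
for n in("scene","top"):
    s=ctrl.snapshot(n);d[n]=s
st=ctrl.read_state();print(st["position"].round(1),st["orientation"].round(3),st["contact_force"].round(1),st["t"],st["gripper_width"])
def proj(n,P):
    s=d[n];T=s["T"];c=T[:3,:3].T@(np.array(P)-T[:3,3]);q=s["mtx"]@(c*[1,-1,-1]);return q[:2]/q[2]
print([((proj("scene",st["position"])-(130,175)+.5)*6-.5).round(1),((proj("top",st["position"])-(285,160)+.5)*6-.5).round(1)])
c=d["top"]["img"][160:255,285:405];c=cv2.convertScaleAbs(c,alpha=1.8,beta=10)
cv2.imwrite(f"pics/topc{k}.png",cv2.resize(c,None,fx=6,fy=6,interpolation=cv2.INTER_CUBIC))
c=d["scene"]["img"][175:275,130:250];c=cv2.convertScaleAbs(c,alpha=1.5,beta=10)
cv2.imwrite(f"pics/scenec{k}.png",cv2.resize(c,None,fx=6,fy=6,interpolation=cv2.INTER_CUBIC))
E
python3 look.py 2
```

```text
[ 526.9 -139.    86.2] [2.535e+00 1.855e+00 1.000e-03] [-0.6  0.7  0. ] 2.3833 -0.17400579688978016
[array([323.8, 307.4]), array([336.2, 348. ])]
```

View pics/topc2.png

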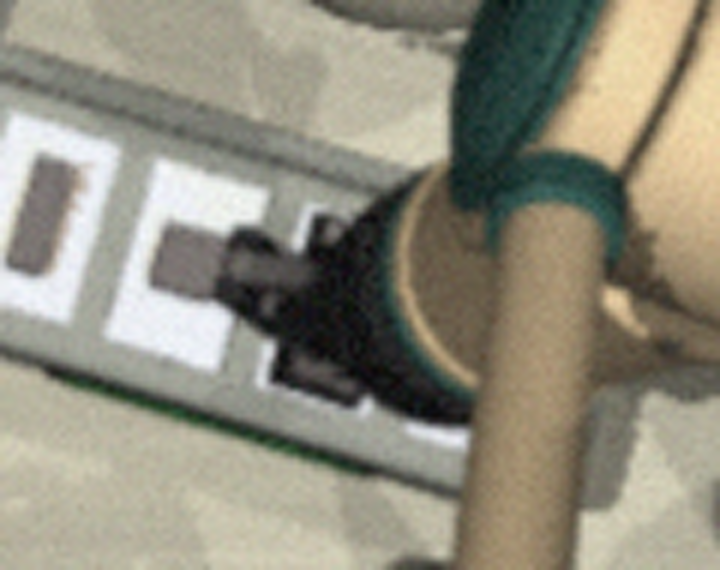

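View pics/scenec2.png

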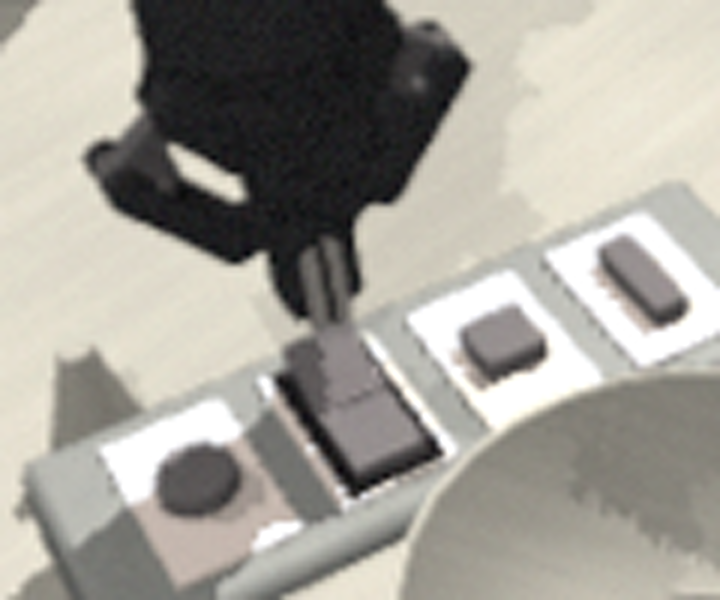

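Tip and projection agree to within a few mm, which is enough for the facet. Now pressing slowly.

Emit:
apply_moves --increments '[{"tx":0.002,"ty":-0.001,"tz":-0.005,"yaw":0,"gripper":1},{"tx":0.002,"ty":-0.001,"tz":-0.009,"yaw":0,"gripper":1},{"tx":0.002,"ty":-0.001,"tz":-0.011,"yaw":0,"gripper":1},{"tx":0.002,"ty":-0.001,"tz":-0.013,"yaw":0,"gripper":1},{"tx":0.002,"ty":-0.001,"tz":-0.014,"yaw":0,"gripper":1}]'

```text
t: 2.8
position: [528.4, -140.1, 71.3]
orientation: [-2.536, -1.854, 0.0]
contact_force: [-0.8, -0.1, -0.0]
gripper_width: -0.1
```

Emit:
apply_moves --increments '[{"tx":0,"ty":0,"tz":-0.002,"yaw":0,"gripper":1},{"tx":0,"ty":0,"tz":-0.003,"yaw":0,"gripper":1},{"tx":0,"ty":0,"tz":-0.004,"yaw":0,"gripper":1},{"tx":0,"ty":0,"tz":-0.005,"yaw":0,"gripper":1},{"tx":0,"ty":0,"tz":-0.006,"yaw":0,"gripper":1}]'

```text
t: 3.22
position: [528.3, -140.2, 65.5]
orientation: [-2.536, -1.854, 0.0]
contact_force: [-2.1, 0.7, 3.3]
gripper_width: 0.2
```

Emit:
apply_moves --increments '[{"tx":0,"ty":0,"tz":-0.001,"yaw":0,"gripper":1},{"tx":0,"ty":0,"tz":-0.002,"yaw":0,"gripper":1},{"tx":0,"ty":0,"tz":-0.003,"yaw":0,"gripper":1},{"tx":0,"ty":0,"tz":-0.004,"yaw":0,"gripper":1},{"tx":0,"ty":0,"tz":-0.0045,"yaw":0,"gripper":1}]'

```text
t: 3.63
position: [528.2, -140.1, 60.7]
orientation: [-2.535, -1.854, 0.0]
contact_force: [-1.8, 0.7, 2.4]
gripper_width: 0.5
```

Emit:
apply_moves --increments '[{"tx":0,"ty":0,"tz":-0.0005,"yaw":0,"gripper":1},{"tx":0,"ty":0,"tz":-0.001,"yaw":0,"gripper":1},{"tx":0,"ty":0,"tz":-0.001,"yaw":0,"gripper":1}]'

```text
t: 3.88
position: [528.3, -140.2, 60.1]
orientation: [-2.536, -1.854, 0.0]
contact_force: [-1.8, 0.8, 3.4]
gripper_width: -0.1
```

Emit:
apply_moves --increments '[{"tx":0,"ty":0,"tz":-0.0005,"yaw":0,"gripper":1},{"tx":0,"ty":0,"tz":-0.001,"yaw":0,"gripper":1},{"tx":0,"ty":0,"tz":-0.001,"yaw":0,"gripper":1}]'

```text
t: 4.13
position: [528.3, -140.2, 60.0]
orientation: [-2.536, -1.855, 0.0]
contact_force: [-3.7, 1.1, 8.6]
gripper_width: 0.3
```

Force rose sharply with z stalled at 60.0, so this is the end stop. I'll lift and check.

Emit:
apply_moves --increments '[{"tx":0,"ty":0,"tz":0.005,"yaw":0,"gripper":1},{"tx":0,"ty":0,"tz":0.015,"yaw":0,"gripper":1},{"tx":0,"ty":0,"tz":0.03,"yaw":0,"gripper":1},{"tx":0,"ty":0,"tz":0.04,"yaw":0,"gripper":1},{"tx":0,"ty":0,"tz":0.04,"yaw":0,"gripper":1}]'

```text
t: 4.55
position: [530.7, -141.1, 101.6]
orientation: [2.532, 1.851, 0.005]
contact_force: [0.2, -0.3, 0.4]
gripper_width: 0.1
```

```bash
python3 look.py 3
```

```text
[ 529.  -140.4   99.5] [2.535e+00 1.854e+00 2.000e-03] [-0.4  0.2  0.6] 4.65 0.009617536113916992
[array([319.2, 284. ]), array([349.5, 337.8])]
```

View pics/scenec3.png

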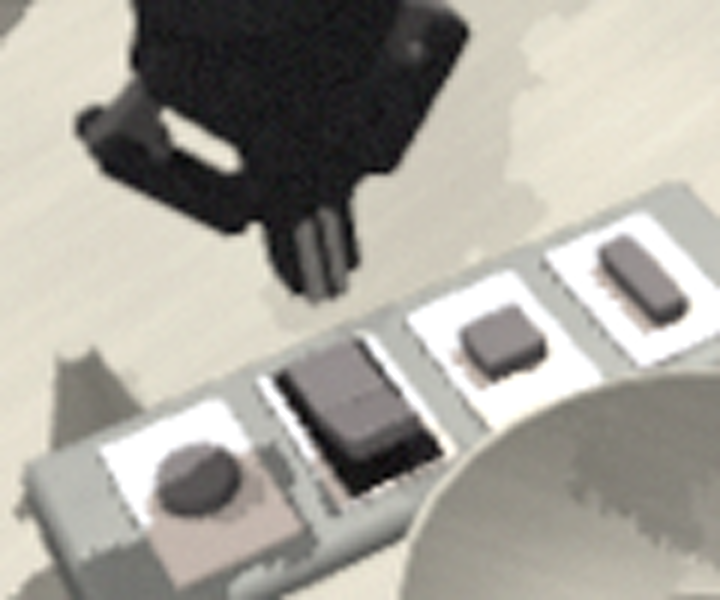

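The rocker is now on: front facet level, rear end raised. Next is the round key, seen at (200,478).

Emit:
apply_moves --increments '[{"tx":0,"ty":-0.02,"tz":0,"yaw":0,"gripper":1},{"tx":0.001,"ty":-0.045,"tz":0,"yaw":0,"gripper":1},{"tx":0.001,"ty":-0.063,"tz":-0.005,"yaw":0,"gripper":1},{"tx":0.001,"ty":-0.063,"tz":-0.02,"yaw":0,"gripper":1},{"tx":0.001,"ty":-0.063,"tz":-0.025,"yaw":0,"gripper":1}]'

```text
t: 5.07
position: [528.2, -203.7, 71.8]
orientation: [-2.535, -1.85, 0.002]
contact_force: [-0.4, 0.1, -0.3]
gripper_width: -0.0
```

```bash
python3 look.py 4
```

```text
[ 527.9 -202.3   72. ] [-2.533 -1.851  0.003] [ 0.1 -0.2 -0.4] 5.1667 -0.01392248619176606
[array([188. , 444.3]), array([499.2, 350.2])]
```

View pics/scenec4.png

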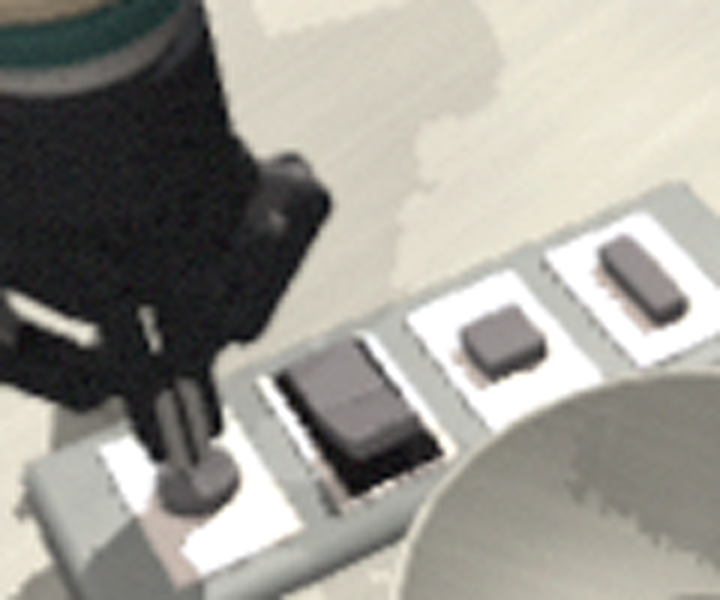

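The tip sits slightly short of the key's centre, so I'll shift +4 mm in x while descending.

Emit:
apply_moves --increments '[{"tx":0.004,"ty":0,"tz":-0.001,"yaw":0,"gripper":1},{"tx":0.004,"ty":0,"tz":-0.004,"yaw":0,"gripper":1},{"tx":0.004,"ty":0,"tz":-0.007,"yaw":0,"gripper":1},{"tx":0.004,"ty":0,"tz":-0.009,"yaw":0,"gripper":1},{"tx":0.004,"ty":0,"tz":-0.011,"yaw":0,"gripper":1}]'

```text
t: 5.58
position: [533.5, -202.9, 62.9]
orientation: [2.535, 1.855, 0.0]
contact_force: [-0.9, -0.3, -0.0]
gripper_width: -0.1
```

Emit:
apply_moves --increments '[{"tx":0,"ty":0,"tz":-0.001,"yaw":0,"gripper":1},{"tx":0,"ty":0,"tz":-0.002,"yaw":0,"gripper":1},{"tx":0,"ty":0,"tz":-0.003,"yaw":0,"gripper":1},{"tx":0,"ty":0,"tz":-0.004,"yaw":0,"gripper":1},{"tx":0,"ty":0,"tz":-0.005,"yaw":0,"gripper":1}]'

```text
t: 6.0
position: [533.4, -203.1, 58.1]
orientation: [-2.536, -1.854, -0.0]
contact_force: [-0.5, 0.1, 2.4]
gripper_width: -0.1
```

Emit:
apply_moves --increments '[{"tx":0,"ty":0,"tz":-0.001,"yaw":0,"gripper":1},{"tx":0,"ty":0,"tz":-0.002,"yaw":0,"gripper":1},{"tx":0,"ty":0,"tz":-0.003,"yaw":0,"gripper":1},{"tx":0,"ty":0,"tz":-0.004,"yaw":0,"gripper":1},{"tx":0,"ty":0,"tz":-0.004,"yaw":0,"gripper":1}]'

```text
t: 6.42
position: [533.4, -203.1, 54.1]
orientation: [-2.536, -1.854, -0.0]
contact_force: [-0.9, 1.8, 4.0]
gripper_width: -0.1
```

Emit:
apply_moves --increments '[{"tx":0,"ty":0,"tz":-0.0005,"yaw":0,"gripper":1},{"tx":0,"ty":0,"tz":-0.0005,"yaw":0,"gripper":1},{"tx":0,"ty":0,"tz":-0.0005,"yaw":0,"gripper":1}]'

```text
t: 6.67
position: [533.5, -203.1, 54.0]
orientation: [2.536, 1.854, 0.0]
contact_force: [-1.9, 1.0, 7.1]
gripper_width: -0.1
```

Fully down (54.0 mm, 7 N). Holding for over 2 s.

Emit:
apply_moves --increments '[{"tx":0,"ty":0,"tz":0,"yaw":0,"gripper":1},{"tx":0,"ty":0,"tz":0,"yaw":0,"gripper":1},{"tx":0,"ty":0,"tz":0,"yaw":0,"gripper":1},{"tx":0,"ty":0,"tz":0,"yaw":0,"gripper":1},{"tx":0,"ty":0,"tz":0,"yaw":0,"gripper":1}]'

```text
t: 7.08
position: [533.4, -203.1, 54.0]
orientation: [-2.536, -1.854, -0.0]
contact_force: [-2.0, 1.4, 6.4]
gripper_width: 0.1
```

Emit:
apply_moves --increments '[{"tx":0,"ty":0,"tz":0,"yaw":0,"gripper":1},{"tx":0,"ty":0,"tz":0,"yaw":0,"gripper":1},{"tx":0,"ty":0,"tz":0,"yaw":0,"gripper":1},{"tx":0,"ty":0,"tz":0,"yaw":0,"gripper":1},{"tx":0,"ty":0,"tz":0,"yaw":0,"gripper":1}]'

```text
t: 7.5
position: [533.4, -203.1, 54.0]
orientation: [-2.536, -1.854, -0.0]
contact_force: [-1.7, 1.9, 6.6]
gripper_width: 0.1
```

Emit:
apply_moves --increments '[{"tx":0,"ty":0,"tz":0,"yaw":0,"gripper":1},{"tx":0,"ty":0,"tz":0,"yaw":0,"gripper":1},{"tx":0,"ty":0,"tz":0,"yaw":0,"gripper":1},{"tx":0,"ty":0,"tz":0,"yaw":0,"gripper":1},{"tx":0,"ty":0,"tz":0,"yaw":0,"gripper":1}]'

```text
t: 7.92
position: [533.4, -203.1, 54.0]
orientation: [-2.536, -1.854, -0.0]
contact_force: [-1.5, 2.3, 7.1]
gripper_width: 0.1
```

Emit:
apply_moves --increments '[{"tx":0,"ty":0,"tz":0,"yaw":0,"gripper":1},{"tx":0,"ty":0,"tz":0,"yaw":0,"gripper":1},{"tx":0,"ty":0,"tz":0,"yaw":0,"gripper":1},{"tx":0,"ty":0,"tz":0,"yaw":0,"gripper":1},{"tx":0,"ty":0,"tz":0,"yaw":0,"gripper":1}]'

```text
t: 8.33
position: [533.5, -203.2, 54.0]
orientation: [2.536, 1.854, 0.0]
contact_force: [-1.7, 2.1, 6.3]
gripper_width: 0.2
```

Emit:
apply_moves --increments '[{"tx":0,"ty":0,"tz":0,"yaw":0,"gripper":1},{"tx":0,"ty":0,"tz":0,"yaw":0,"gripper":1},{"tx":0,"ty":0,"tz":0,"yaw":0,"gripper":1},{"tx":0,"ty":0,"tz":0,"yaw":0,"gripper":1},{"tx":0,"ty":0,"tz":0,"yaw":0,"gripper":1}]'

```text
t: 8.75
position: [533.5, -203.1, 54.0]
orientation: [-2.536, -1.854, -0.0]
contact_force: [-1.8, 0.9, 6.0]
gripper_width: -0.1
```

```bash
python3 look.py 5
```

```text
[ 533.4 -203.1   54. ] [2.536 1.854 0.   ] [-1.6  2.4  6.7] 8.85 0.39393703101862854
[array([206.9, 490.2]), array([484.9, 340.5])]
```

View pics/scenec5.png

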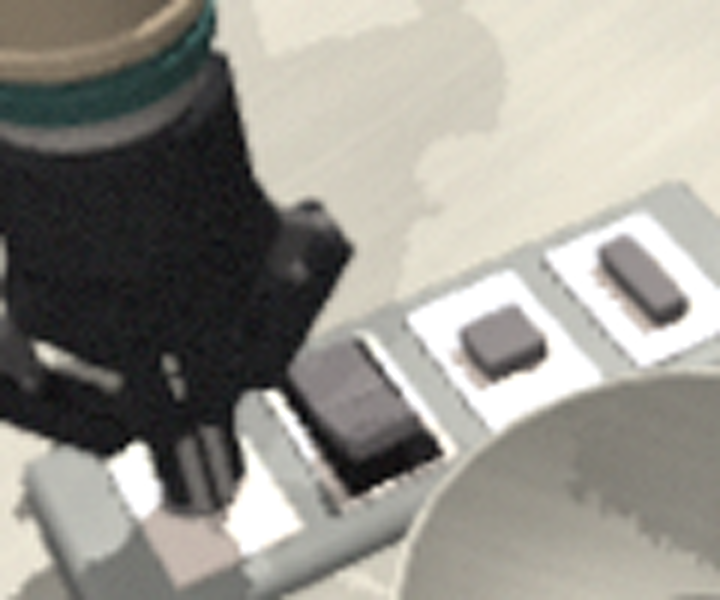

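The tip covers the key, which is down at 54 mm, and the rocker is still on. Withdrawing.

Emit:
apply_moves --increments '[{"tx":0,"ty":0,"tz":0.003,"yaw":0,"gripper":1},{"tx":0,"ty":0,"tz":0.012,"yaw":0,"gripper":1},{"tx":0,"ty":0,"tz":0.035,"yaw":0,"gripper":1},{"tx":0,"ty":0,"tz":0.065,"yaw":0,"gripper":1},{"tx":0,"ty":0,"tz":0.1,"yaw":0,"gripper":1}]'

```text
t: 9.27
position: [532.4, -203.0, 153.2]
orientation: [-2.534, -1.853, 0.003]
contact_force: [0.2, -0.6, 0.9]
gripper_width: -0.1
```

Emit:
apply_moves --increments '[{"tx":-0.01,"ty":0,"tz":0.03,"yaw":0,"gripper":1},{"tx":-0.03,"ty":0.01,"tz":0.06,"yaw":0,"gripper":1},{"tx":-0.06,"ty":0.03,"tz":0.08,"yaw":0,"gripper":1},{"tx":-0.08,"ty":0.05,"tz":0.08,"yaw":0,"gripper":1},{"tx":-0.08,"ty":0.05,"tz":0.08,"yaw":0,"gripper":1}]'

```text
t: 9.68
position: [449.7, -150.3, 235.4]
orientation: [-2.534, -1.855, -0.001]
contact_force: [-0.3, 0.4, -0.5]
gripper_width: -0.3
```

```bash
python3 look.py 6; python3 -c "
from plant import ctrl
import cv2
cv2.imwrite('pics/top6.png',ctrl.snapshot('top')['img'])"
```

```text
[ 453.2 -153.1  234.3] [2.533e+00 1.854e+00 1.000e-03] [ 1.7  0.5 -0.3] 9.7833 -0.20514625415775634
[array([  62.4, -110.7]), array([524.7, 549.5])]
```

View pics/scenec6.png

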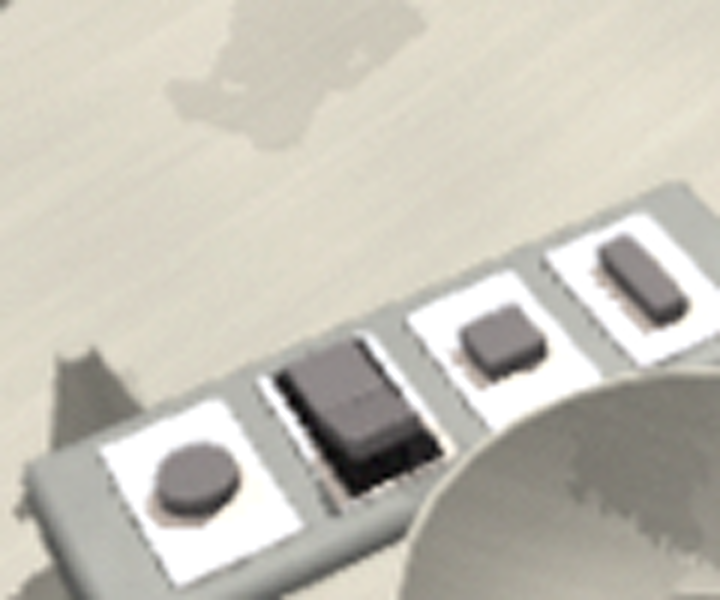

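View pics/top6.png

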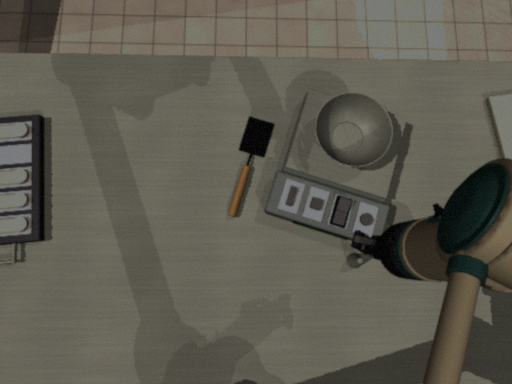

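The round key is back up at (197,478), the rocker is on, and the bowl, nozzle and spatula haven't moved. The cup is hidden behind the arm. Handing in.

```bash
python3 -c "
from plant import ctrl
import cv2
cv2.imwrite('pics/scene7.png',ctrl.snapshot('scene')['img'])
print(ctrl.close_job())"
```

```text
the job is handed in; nothing more can be done
None
```

View pics/scene7.png

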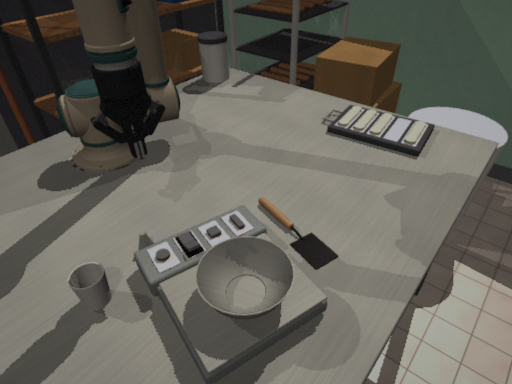

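The scale is on and was zeroed, and I handed the job in at about 10 s of the 42 s allowed. Handing in gives no verdict.

- **Rocker:** I pressed it with the shut fingertips until it hit its end stop, with the tip at 60.0 mm and a reading of about 9 N. Later pictures show it still tipped on.
- **Round key:** I held it fully down, with the tip at 54.0 mm and 6–7 N, for about 2.2 s. It sprang back up when I withdrew.
- **Last pictures:** All three keys are up. The bowl, cup, spatula and nozzle look where they were at the start, and the gripper is clear of everything. In the final top view the arm hid the cup, but the scene view shows it in place.
- **Disagreement:** The two cameras put the scale about 5 mm apart in x. I worked from a value in between and shifted 4 mm towards the scene camera's estimate for the round key.

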